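# Seat a nameplate and draw up the turnbuckle clamp

### The job

The brass nameplate blank was dropped carelessly into the engraving clamp: its left edge rides up on the left cheek. Push it off the cheek and press it down so that it lies level on both ledges, then wind the turnbuckle by its tommy bars (the tops of the bars going away from the robot) until both jaws grip the plate firmly: about a quarter to half a turn beyond the point where both cheeks meet it, no more. Leave the clamp tight with the plate level, and do not disturb the tools and jars round about.

Things in the scene. Friction and masses are not known exactly. Their poses are not given: they have to be found in the camera images.
- clamp: Heavy grey cast engraving clamp, fixed to the bench, base 190 x 216 x 14 mm. Origin on the bench under its middle; x axis away from the robot (yaw within 0.3 rad), y left, z up. The turnbuckle is at its front (x = -50 mm), the plate's pocket at its back (x = 12 to 78 mm). Its highest fixed parts are the jaw posts at the front, 81 mm high, at least 45 mm either side of the middle.
- sleeve_centre (a point): Centre of the turnbuckle sleeve (hexagon, 22 mm across), 66 mm above the bench, which turns about the clamp's y axis and draws both jaws in by 12 mm each per turn when the upper bars move away from the robot (+x of the clamp). It turns freely at about 0.18 N m and stays where left; once both cheeks squeeze the plate it takes 0.26 N m after a quarter turn, 0.34 after a half.
- bar_a (a point): Tip of one of four steel tommy bars (7 mm thick, with 9 mm ball ends), fixed crosswise in the middle of the sleeve, 90 degrees apart, tips 48 mm from its axis; at y = 0 of the clamp. Any of them can stand uppermost at the start. A finger pushing a bar that leans toward it rubs on the ball end and feels more than the sleeve's own torque.
- bar_b (a point): Tip of the next bar, 90 degrees on.
- bar_c (a point): Tip of the third bar.
- bar_d (a point): Tip of the fourth bar.
- pocket (a point): Middle of the pocket, on the clamp's centre line, at ledge height (50 mm above the bench), axes as the clamp's.
- jaw_l: Left jaw, slides to -y of the clamp as it closes; origin at the clamp's origin when fully open. Its ledge (top 50 mm above the bench, 24 mm wide) carries the plate; beside it is a steel cheek, a step 6 mm high (top 56 mm above the bench, flat, 66 mm long in x, 48 mm in y with rubber and rail). Fully open, the cheek's face is 36 to 38.5 mm from the middle (unknown packing). It yields 1 mm for 7 N.
- jaw_r: Right jaw, mirror image of the left, moves to +y as it closes; its packing is unknown too.
- plate: Loose brass plate 50 (x) x 64 (y) x 8 mm (z), 0.2 kg, origin in the middle of its underside. At the start its left (+y) edge lies on top of the left cheek and its right edge on the right ledge, tilted about 0.1 rad. Seated, its underside is 50 mm and its top 58 mm above the bench, 2 mm proud of the cheeks; it may hang on the cheek's edge until pressed down.
- tweezers: Bystander: steel tweezers, 124 mm, lying to the right of the clamp.
- brass_brush: Bystander: brush with wooden handle, 200 mm, lying to the left of the clamp.
- loose_lid: Bystander: black jar lid, 52 mm across, lying to the right of the clamp.
- slide_caliper: Bystander: caliper, 170 mm, lying on the left of the bench.
- blue_pliers: Bystander: pliers with blue handles, 140 mm, lying on the right of the bench.
Not all that is in view belongs to the job. What is meant by the plate is not black, and is the larger of those in its own colour.

How it is judged:
By the outcome, as a careful person would: the job done as asked, in the order asked, and still so for the second after the job is handed in, with the robot touching nothing.
It also fails if it takes over 64 s, if anything falls off the work surface, if the arm or the gripper's body presses on something with over 40 N, if the wrist force passes 120 N, or if a joint passes its speed limit or range.

### The arm

A 6-joint arm with a two-finger parallel gripper is mounted at the origin on a cart in front of the work surface, level with it; the furniture and walls round the work are solid. World frame = base frame: x ahead of the robot, y to its left, z up, the work surface at z = 0. Lengths are in m, angles in rad, forces in N, time in s.
With the tool pointing down it reaches from about 0.25 to 0.725 m from the base axis. Payload 4 kg.
Tool frame: the origin (TCP) lies between the finger pads; the fingertips stand 25 mm ahead of it and the grasp point (between the pads) lies 6 mm ahead of it; z points along the fingers, y is the line along which they close (so a half turn about z gives the same grasp; the last joint's range is limited). The gripper opens to 85 mm and grips with 20 to 120 N. Pads are 22 mm wide; open, the fingers measure 114 mm over their backs; the gripper's body (76 mm by 85 mm) begins 54 mm behind the grasp point. The pads swing forward as they close: fully open they stand 13 mm farther back than shut.
Start: joints at [1.259, 0.241, 0.005, 1.335, 0, 1.571], TCP at [0.153, 0.476, 0.256] pointing down, gripper open.
Joint ranges: [-2.72, 2.72], [-1.05, 1.87], [-1.09, 1.28], [-1.99, 2.15], [-1.42, 1.44], [-3.14, 3.14]. Speed limits (rad/s): [2.79, 2.79, 3.14, 3.14, 3.14, 3.14].

### API

Orientations are given as a unit quaternion [x, y, z, w].
In Python, from workcell import bot gives the robot as it stands. The module is installed in compiled form; this text tells all that it offers.
- The arm moves only by the shell command python3 -m pendant 'ROWS'. ROWS is JSON, one flat list of numbers, 7 for each row, row after row: the shift along the tool's x, y, z normalised to -1 to 1, where 1 is 0.5 m, then the turn, a rotation vector about the tool's x, y, z normalised to -1 to 1, where 1 is 180 degrees, then the opening, from 0 (shut) to 1 (fully open). In form: [tx, ty, tz, ax, ay, az, fingers, tx, ty, tz, ax, ay, az, fingers, ...]. A call has exactly 10 rows; each row is the pose to reach, as a shift and turn from the pose commanded when the call began, along the tool's axes at that moment, turning the shorter way round; what a row does not reach only later rows make up. A row lasts 1/12 s, in which the tool goes at most 41.7 mm and 7.16 degrees, less where a joint would pass 70% of its speed; a pose out of reach is approached as far as the arm can. A call with a number of a shift or a turn outside -1 to 1 is refused whole. A call with a gripper value outside its range is refused whole. The fingers move at their own pace and stop on an object; the grip force is fixed at half the most. Time passes only in rows, so rows that repeat a pose let the fingers close, or fill a call up. It gives the time, the measured TCP pose, the force, the opening and the grip force at its end, in the units of the state.
- bot.get_obs(): the state, without advancing time (a new reading comes with each control period).
- bot.camera(name): name is "scene" or "top" or "wrist"; returns a dict with "pixels" (400x640x3 uint8, red, green, blue), "mtx" (3x3 intrinsics, pixels), "cam_to_world" (4x4, takes a point from camera to world coordinates); the wrist camera has in their place "hand_eye" (4x4, takes a point from camera to tool coordinates, whose origin is the TCP and whose axes are the flange's). Camera axes: x right, y up, looking along -z (the intrinsics and any distortion apply to the point x, -y, -z); pixel columns grow to the right and rows downward; lengths in m; the calibration is good to about 2 mm. A picture is of the moment at which its call begins: read the wrist's pose just before it. There is no depth.
- bot.job_done(): hands the job in; it is judged then, once.
The state is a dict: "clock": time; "joint_pos": joint angles; "joint_vel": joint speeds; "tau": joint torques, N m; "eef_pos": TCP position; "tool_rot": TCP orientation; "ft_force": force on the tool from outside, world axes, zero at the start; "ft_torque": the same for the moment, N m; "grip_width": finger opening in m; "grasp_force": force on a finger pad.
Only numpy, scipy, OpenCV 4.12 (cv2) and the standard library are available. Lean on these libraries where they do the work, as an engineer would, in place of code of your own. Each camera call takes 0.05 s, during which the arm holds its last target. There are 200 camera calls.

## Working session

There is one attempt and no reset: what is moved stays moved. The work goes in short steps, Python scripts to look and compute and a shell command to move; the robot and the scene stay as the last step left them, time stands still between calls to the robot, and variables do not carry over. Pictures are saved under pics/ and viewed, at most 10 in all, crops included, and the job is handed in when it is done.

```bash
mkdir -p pics; cat > h.py <<'E'
from workcell import bot
import numpy as np, cv2
from scipy.spatial.transform import Rotation as R
def snap(n,f):
    o=bot.get_obs(); c=bot.camera(n); cv2.imwrite('pics/'+f,c['pixels'][:,:,::-1]); 
    if n=='wrist':
        T=np.eye(4);T[:3,:3]=R.from_quat(o['tool_rot']).as_matrix();T[:3,3]=o['eef_pos'];M=T@c['hand_eye']
    else: M=c['cam_to_world']
    np.savez('pics/'+f+'.npz',K=c['mtx'],M=M); return c
def ray(f,u,v):
    d=np.load('pics/'+f+'.npz');k=np.linalg.inv(d['K'])@[u,v,1];r=d['M'][:3,:3]@[k[0],-k[1],-k[2]];return d['M'][:3,3],r/np.linalg.norm(r)
def atz(f,u,v,z):
    p,r=ray(f,u,v);return p+r*(z-p[2])/r[2]
def tri(*obs):
    A=0;b=0
    for f,u,v in obs:
        p,r=ray(f,u,v);P=np.eye(3)-np.outer(r,r);A=A+P;b=b+P@p
    return np.linalg.solve(A,b)
def proj(f,X):
    d=np.load('pics/'+f+'.npz');x=np.linalg.inv(d['M'])@[*X,1];q=d['K']@[x[0],-x[1],-x[2]];return q[:2]/q[2]
E
python3 - <<'E'
from h import *
for n in ('scene','top'):
    c=snap(n,n+'1.png'); print(n,c['cam_to_world'].round(3).tolist(),c['mtx'].round(1).tolist(),[k for k in c])
o=bot.get_obs();print(o)
E
```

```text
scene [[0.791, 0.27, -0.549, -0.028], [-0.611, 0.328, -0.72, -0.793], [-0.014, 0.905, 0.424, 0.555], [0.0, 0.0, 0.0, 1.0]] [[416.1, 0.0, 317.0], [0.0, 416.1, 199.3], [0.0, 0.0, 1.0]] ['pixels', 'mtx', 'cam_to_world']
top [[-0.135, 0.951, -0.278, 0.161], [-0.991, -0.128, 0.043, 0.098], [0.005, 0.282, 0.96, 1.571], [0.0, 0.0, 0.0, 1.0]] [[494.8, 0.0, 314.2], [0.0, 494.8, 199.6], [0.0, 0.0, 1.0]] ['pixels', 'mtx', 'cam_to_world']
{'clock': 0.1, 'joint_pos': array([ 1.25896202e+00,  2.41313889e-01,  3.86985485e-03,  1.33523966e+00,
       -1.36187317e-05,  1.57079700e+00]), 'joint_vel': array([ 0.00047028, -0.00138062,  0.00513816, -0.00109313, -0.00028545,
       -0.00128968]), 'tau': array([-1.36803137e-03, -3.73137939e+01,  2.53010577e+01,  1.08832918e-02,
       -1.00620246e-04, -7.12976004e-06]), 'eef_pos': array([0.1532438 , 0.47538151, 0.25551799]), 'tool_rot': array([ 1.55286451e-01,  9.87869034e-01, -9.33295992e-04, -1.39814316e-04]), 'ft_force': array([-0.25717226,  0.24700323, -0.13333706]), 'ft_torque': array([0.04446711, 0.00247111, 0.01700301]), 'grasp_force': 0.0, 'grip_width': 0.08557495122691877}
```

View pics/scene1.png

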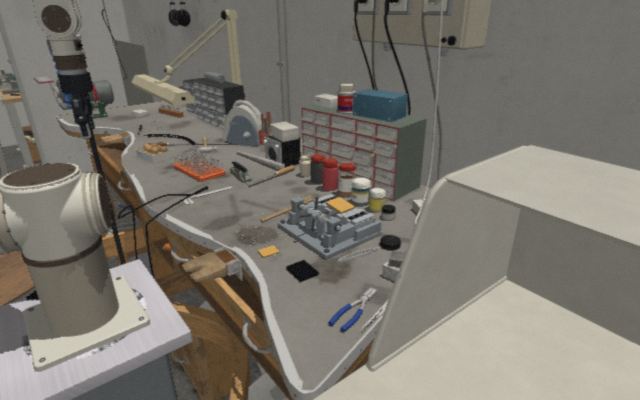

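View pics/top1.png

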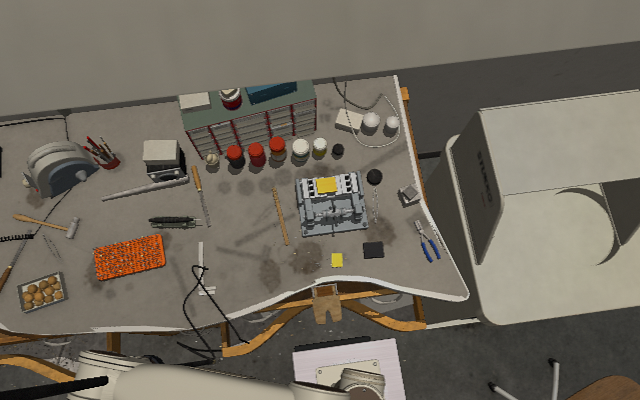

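The scene view shows the clamp at about (330,222), with a yellow plate at (340,205). In the top view the clamp is at (332,203). Candidates for the plate in the top view are the yellow piece in the clamp (326,185), the small yellow piece (337,260) and the black one (373,249). I choose the larger yellow one in the clamp and check it in a crop.

```bash
python3 - <<'E'
from h import *
a=cv2.imread('pics/scene1.png')[180:260,270:390]; b=cv2.imread('pics/top1.png')[165:240,285:385]
a=cv2.resize(a,(798,532),interpolation=2)[:, :]; 
a=cv2.resize(cv2.imread('pics/scene1.png')[185:260,275:385],(440,300),interpolation=2)
b=cv2.resize(cv2.imread('pics/top1.png')[168:240,290:375],(510,432),interpolation=2)
cv2.imwrite('pics/c1.png',cv2.copyMakeBorder(b,0,0,0,0,0))
o=np.zeros((590,800,3),np.uint8)
a=cv2.resize(cv2.imread('pics/scene1.png')[190:255,278:382],(416,260),interpolation=2)
b=cv2.resize(cv2.imread('pics/top1.png')[168:240,290:372],(380,334),interpolation=2)
o[:260,:416]=a;o[:334,420:]=b
cv2.imwrite('pics/c1.png',o[:340])
for u,v in ((326,185),(296,229),(369,233),(355,172),(299,182)):print(atz('top1.png',u,v,.05).round(3))
E
```

```text
[ 0.646 -0.015  0.05 ]
[0.514 0.099 0.05 ]
[ 0.471 -0.127  0.05 ]
[ 0.677 -0.115  0.05 ]
[0.667 0.07  0.05 ]
```

View pics/c1.png

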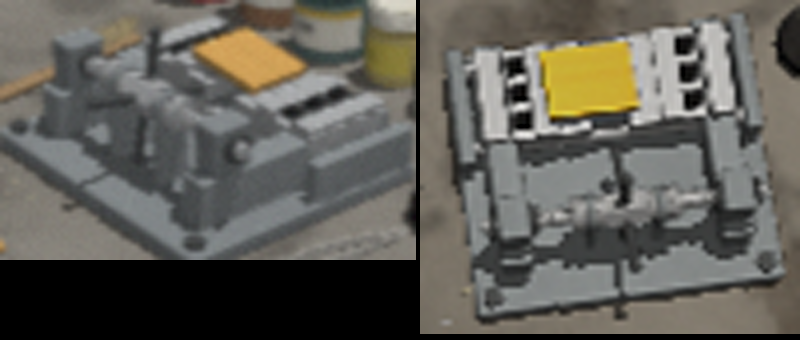

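The crop confirms it: the orange-yellow plate sits in the clamp's pocket at the back (top view about (326,185)), and one bar stands nearly upright. Next I move the wrist camera above it.

```bash
cat >> h.py <<'E'
def go(p,yaw=None):
    "shift row (tool units) to world TCP p; yaw = desired angle of tool y axis from world y"
    o=bot.get_obs();Rm=R.from_quat(o['tool_rot']).as_matrix();s=Rm.T@(np.array(p)-o['eef_pos'])/.5
    t=np.arctan2(-Rm[0,1],Rm[1,1]);print('row',s.round(4),'tool yaw',round(t,4),'az',None if yaw is None else round(-(yaw-t)/np.pi,4),'tilt',Rm[:,2].round(4))
E
python3 - <<'E'
from h import *
c=bot.camera('wrist');print(c['hand_eye'].round(3).tolist(),c['mtx'].round(1).tolist())
go([.5,-.02,.29],-.187)
E
```

```text
[[-0.0, 0.949, 0.314, 0.08], [1.0, 0.0, -0.0, -0.001], [-0.0, 0.314, -0.949, -0.117], [0.0, 0.0, 0.0, 1.0]] [[337.8, 0.0, 322.3], [0.0, 337.8, 201.6], [0.0, 0.0, 1.0]]
row [-0.9641 -0.7306 -0.0677] tool yaw -0.3118 az -0.0397 tilt [-5.0e-04 -1.5e-03 -1.0e+00]
```

```bash
python3 -m pendant '[-0.08,-0.06,0,0,0,0,0, -0.16,-0.12,0,0,0,0,0, -0.23,-0.18,0,0,0,-0.01,0, -0.3,-0.24,0,0,0,-0.02,0, -0.37,-0.3,0,0,0,-0.03,0, -0.44,-0.35,0,0,0,-0.04,0, -0.51,-0.4,0,0,0,-0.04,0, -0.58,-0.45,0,0,0,-0.04,0, -0.64,-0.49,0,0,0,-0.04,0, -0.7,-0.53,0,0,0,-0.04,0]'; python3 - <<'E'
from h import *
go([.53,-.02,.25],-.187)
E
```

```text
clock: 0.98
eef_pos: [0.3918, 0.1322, 0.2564]
tool_rot: [0.093, 0.996, 0.0, 0.0]
ft_force: [-0.5, 1.5, -0.3]
grip_width: 0.0001
grasp_force: 0.0
row [-0.328  -0.2479  0.0127] tool yaw -0.1862 az 0.0003 tilt [ 2.e-04  2.e-04 -1.e+00]
```

```bash
python3 -m pendant '[-0.06,-0.05,0,0,0,0,0, -0.12,-0.1,0,0,0,0,0, -0.18,-0.14,0,0,0,0,0, -0.24,-0.18,0,0,0,0,0, -0.3,-0.22,0,0,0,0,0, -0.33,-0.25,0.01,0,0,0,0, -0.33,-0.25,0.01,0,0,0,0, -0.33,-0.25,0.01,0,0,0,0, -0.33,-0.25,0.01,0,0,0,0, -0.33,-0.25,0.01,0,0,0,0]'; python3 - <<'E'
from h import *
snap('wrist','w1.png'); print(bot.get_obs()['eef_pos'])
E
```

```text
clock: 1.82
eef_pos: [0.5296, -0.0184, 0.2514]
tool_rot: [0.092, 0.996, 0.0, -0.0]
ft_force: [0.1, 0.2, -0.1]
grip_width: 0.0002
grasp_force: 0.0
[ 0.52969928 -0.01826917  0.25158758]
```

View pics/w1.png

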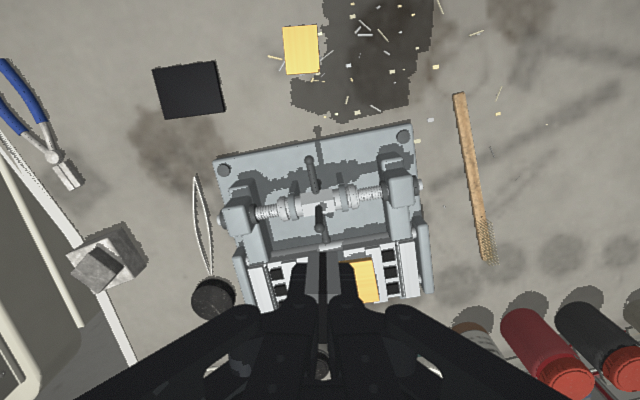

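The wrist view shows the clamp with front base corners near (217,157) and (411,121), a bar tip toward the robot near (309,160), another bar near (320,215), and the plate behind the fingers near (362,282). Next I solve the clamp pose and enlarge.

```bash
python3 - <<'E'
from h import *
for u,v in ((217,157),(411,121),(432,290)):print('w',atz('w1.png',u,v,.014).round(4))
for u,v in ((295.5,236),(371.5,228)):print('t',atz('top1.png',290+(u-290),v,.014).round(4), )
s=82/380
for u,v in ((480,319),(783,279)):
    print('t',atz('top1.png',290+(u-420)*s-.3,168+v*s-.3,.014).round(4))
im=cv2.imread('pics/w1.png')[110:320,205:445]
cv2.imwrite('pics/c2.png',cv2.resize(im,None,fx=2.8,fy=2.8,interpolation=2))
E
```

```text
w [ 0.4963 -0.1263  0.014 ]
w [0.497  0.0796 0.014 ]
w [0.7011 0.084  0.014 ]
t [0.4998 0.1037 0.014 ]
t [ 0.4931 -0.1426  0.014 ]
t [0.495  0.0812 0.014 ]
t [ 0.4949 -0.1315  0.014 ]
```

View pics/c2.png

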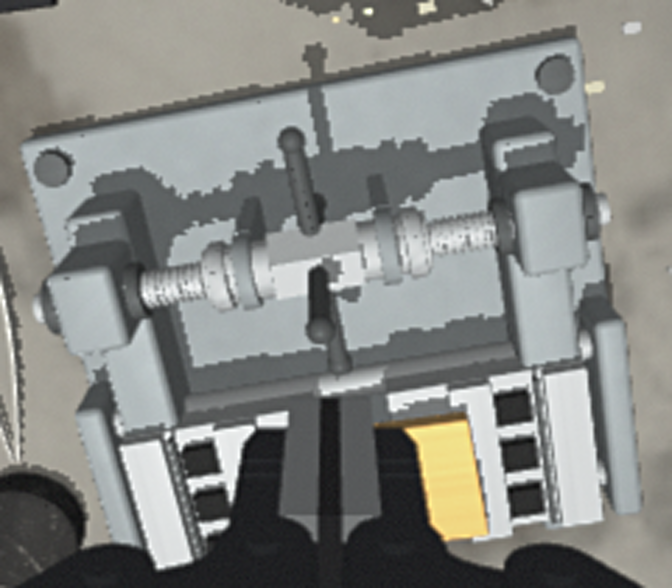

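```bash
python3 - <<'E'
from h import *
c=np.array([.540,-.024,.066]);print('sleeve',205*0+(proj('w1.png',c)-[205,110])*2.8)
for d in range(-90,271,15):
    t=np.radians(d);p=(proj('w1.png',c+.0445*np.array([np.sin(t),0,np.cos(t)]))-[205,110])*2.8
    q=(proj('scene1.png',c+.0445*np.array([np.sin(t),0,np.cos(t)]))-[278,190])*4
    print(d,p.round(),'scene',q.round())
for n,P in dict(platecorner=(.602+.025,-.024+.032,.06),pocket=(.635,-.024,.058)).items():print(n,proj('top1.png',P),proj('scene1.png',P))
for u,v in((412,424),(468,418),(486,535)):print('plate',atz('w1.png',205+u/2.8,110+v/2.8,.062).round(4))
E
```

```text
sleeve [319.48877747 232.42798155]
-90 [293. 101.] scene [ 78. 116.]
-75 [293. 112.] scene [79. 99.]
-60 [295. 133.] scene [84. 81.]
-45 [298. 162.] scene [93. 65.]
-30 [304. 199.] scene [104.  51.]
-15 [311. 238.] scene [118.  40.]
0 [318. 277.] scene [133.  33.]
15 [326. 311.] scene [147.  30.]
30 [332. 338.] scene [160.  32.]
45 [337. 356.] scene [172.  38.]
60 [341. 364.] scene [180.  48.]
75 [343. 362.] scene [186.  61.]
90 [343. 352.] scene [188.  76.]
105 [342. 336.] scene [186.  92.]
120 [340. 313.] scene [181. 108.]
135 [336. 287.] scene [173. 124.]
150 [331. 258.] scene [162. 137.]
165 [326. 228.] scene [149. 148.]
180 [321. 198.] scene [135. 156.]
195 [315. 170.] scene [121. 159.]
210 [309. 145.] scene [108. 158.]
225 [304. 124.] scene [ 96. 153.]
240 [299. 108.] scene [ 86. 144.]
255 [296. 100.] scene [ 80. 131.]
270 [293. 101.] scene [ 78. 116.]
platecorner [319.78842709 190.43849082] [329.7523499  202.50485477]
pocket [329.30243875 186.99962944] [339.50976621 206.29557308]
plate [ 0.6187 -0.0049  0.062 ]
plate [0.62   0.0154 0.062 ]
plate [0.6703 0.0153 0.062 ]
```

```bash
python3 - <<'E'
from h import *
from scipy.optimize import least_squares
W=[(-82,291,138),(8,320,330),(98,340,368)];S=[(-82,92,105),(8,153,33)]
def f(p,out=0):
    e=[]
    for L,fn,o,k in((W,'w1.png',(205,110),2.8),(S,'scene1.png',(278,190),4)):
        for d,u,v in L:
            t=np.radians(d-8)+p[3];q=(proj(fn,p[:3]+.0445*np.array([np.sin(t),0,np.cos(t)]))-o)*k;e+=list((q-[u,v])/2.8)
    return e
r=least_squares(f,[.548,-.024,.066,.14]);print(r.x.round(4),np.degrees(r.x[3]),np.round(r.fun,1))
go([.646,.045,.20],0)
E
```

```text
[ 0.55   -0.0267  0.064   0.1547] 8.862280420327906 [ 0.1 -0.   0.  -0.7  0.2 -0.2  0.5  0.1  1.2 -0.9]
row [-0.2054  0.1671  0.1032] tool yaw -0.1847 az -0.0588 tilt [ 0.e+00  2.e-04 -1.e+00]
```

```bash
python3 -m pendant '[-0.05,0.04,0,0,0,-0.02,0, -0.1,0.09,0,0,0,-0.04,0, -0.15,0.13,0,0,0,-0.059,0, -0.2,0.167,0.03,0,0,-0.059,0, -0.205,0.167,0.1,0,0,-0.059,0, -0.205,0.167,0.16,0,0,-0.059,0, -0.205,0.167,0.22,0,0,-0.059,0, -0.205,0.167,0.26,0,0,-0.059,0, -0.205,0.167,0.26,0,0,-0.059,0, -0.205,0.167,0.26,0,0,-0.059,0]'; python3 - <<'E'
from h import *
snap('wrist','w2.png');snap('scene','scene2.png');snap('top','top2.png')
go([.646,.038,.0845],0)
a=cv2.resize(cv2.imread('pics/w2.png')[130:400,120:520],(600,405),interpolation=2)
b=cv2.resize(cv2.imread('pics/scene2.png')[160:260,290:340+30],(200,250))
o=np.zeros((405,800,3),np.uint8);o[:,:600]=a;o[:250,600:]=b;cv2.imwrite('pics/c3.png',o)
E
```

```text
clock: 2.7
eef_pos: [0.6452, 0.0448, 0.1207]
tool_rot: [-0.0, 1.0, -0.0, -0.001]
ft_force: [0.5, 0.1, 0.7]
grip_width: 0.0
grasp_force: 0.0
row [ 0.0043 -0.0128  0.0794] tool yaw -0.0002 az -0.0001 tilt [ 4.7e-03  3.0e-04 -1.0e+00]
```

View pics/c3.png

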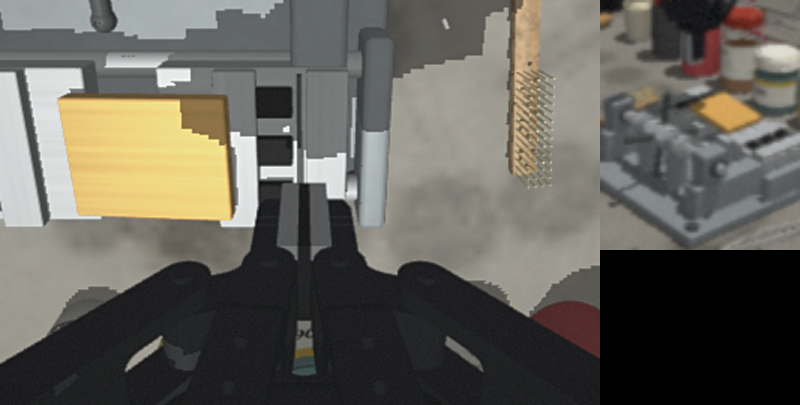

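The plate (yellow) spans crop x 60–232 and y 95–218, with its left edge over the left cheek. The finger is clear to its left at crop x 278–330.

```bash
python3 - <<'E'
from h import *
g=lambda u,v,z:print(atz('w2.png',120+u/1.5,130+v/1.5,z).round(4))
g(226,97,.064);g(232,218,.064);g(60,97,.058);g(78,218,.058);g(278,184,.096);g(330,184,.096)
E
```

```text
[0.6183 0.0163 0.064 ]
[0.6676 0.0163 0.064 ]
[ 0.6201 -0.0464  0.058 ]
[ 0.6711 -0.0468  0.058 ]
[0.6368 0.0362 0.096 ]
[0.6368 0.0523 0.096 ]
```

```bash
python3 -m pendant '[0,0,0.04,0,0,0,0, 0,0,0.073,0,0,0,0, 0,-0.02,0.073,0,0,0,0, 0,-0.035,0.073,0,0,0,0, 0,-0.041,0.073,0,0,0,0, 0,-0.045,0.073,0,0,0,0, 0,-0.05,0.073,0,0,0,0, 0,-0.055,0.073,0,0,0,0, 0,-0.06,0.073,0,0,0,0, 0,-0.06,0.073,0,0,0,0]'; python3 - <<'E'
from h import *
snap('wrist','w3.png');go([.645,.05,.12]);
a=cv2.resize(cv2.imread('pics/w3.png')[130:400,120:520],(600,405),interpolation=2);cv2.imwrite('pics/c4.png',a)
E
```

```text
clock: 3.68
eef_pos: [0.6465, 0.0131, 0.0851]
tool_rot: [0.001, 1.0, -0.0, 0.0]
ft_force: [-0.7, -0.1, -0.8]
grip_width: 0.0001
grasp_force: 0.0
row [ 0.0029  0.0731 -0.0703] tool yaw -0.0012 az None tilt [-0.e+00 -4.e-04 -1.e+00]
```

View pics/c4.png

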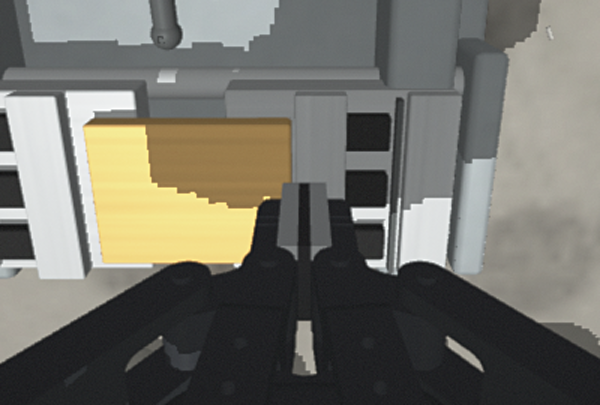

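The plate's left edge is now at crop x≈291, beside the cheek's edge at x≈296. Its right edge is at x≈85–102, near the right cheek at x≈65–88.

```bash
python3 - <<'E'
from h import *
g=lambda u,v,z:print(atz('w3.png',120+u/1.5,130+v/1.5,z).round(4))
print('plate');g(290,120,.058);g(290,120,.062);g(85,122,.058);g(102,264,.058)
print('cheekL');g(296,95,.056);g(346,95,.056);print('R');g(60,95,.056);g(88,275,.056)
go([.645,-.022,.12])
E
```

```text
plate
[0.6179 0.0084 0.058 ]
[0.6164 0.0085 0.062 ]
[ 0.6184 -0.0538  0.058 ]
[ 0.6689 -0.055   0.058 ]
cheekL
[0.6106 0.0102 0.056 ]
[0.6106 0.0253 0.056 ]
R
[ 0.6105 -0.0611  0.056 ]
[ 0.6748 -0.0613  0.056 ]
row [ 0.0027 -0.0709 -0.0702] tool yaw -0.0012 az None tilt [-0.e+00 -4.e-04 -1.e+00]
```

```bash
python3 -m pendant '[0,0,-0.03,0,0,0,0, 0,-0.03,-0.03,0,0,0,0, 0,-0.046,-0.02,0,0,0,0, 0,-0.046,-0.01,0,0,0,0, 0,-0.046,0,0,0,0,0, 0,-0.046,0.002,0,0,0,0, 0,-0.046,0.004,0,0,0,0, 0,-0.046,0.005,0,0,0,0, 0,-0.046,0.006,0,0,0,0, 0,-0.046,0.006,0,0,0,0]'; python3 - <<'E'
from h import *
o=bot.get_obs();print(o['eef_pos'],o['ft_force'])
E
```

```text
clock: 4.57
eef_pos: [0.6459, -0.0099, 0.0831]
tool_rot: [0.001, 1.0, -0.001, -0.0]
ft_force: [-4.5, -2.3, 10.8]
grip_width: -0.0001
grasp_force: 5.8
[ 0.64594677 -0.00986564  0.08307019] [-4.4888406  -2.27935519 10.80275632]
```

```bash
python3 -m pendant '[0,0,0.002,0,0,0,0, 0,0,-0.02,0,0,0,0, 0,-0.05,-0.02,0,0,0,0, 0,-0.05,-0.01,0,0,0,0, 0,-0.05,-0.003,0,0,0,0, 0,-0.05,0,0,0,0,0, 0,-0.05,0.002,0,0,0,0, 0,-0.05,0.002,0,0,0,0, 0,-0.05,0.002,0,0,0,0, 0,-0.05,0.002,0,0,0,0]'; python3 -m pendant '[0,0,-0.04,0,0,0,0, 0,0,-0.08,0,0,0,0, 0,0,-0.12,0,0,0,0, 0.08,0.02,-0.14,0,0,0,0, 0.16,0.02,-0.14,0,0,0,0, 0.24,0.02,-0.14,0,0,0,0, 0.3,0.02,-0.14,0,0,0,0, 0.34,0.02,-0.14,0,0,0,0, 0.34,0.02,-0.14,0,0,0,0, 0.34,0.02,-0.14,0,0,0,0]'; python3 - <<'E'
from h import *
snap('wrist','w4.png')
a=cv2.resize(cv2.imread('pics/w4.png')[130:400,120:520],(800,540),interpolation=2);cv2.imwrite('pics/c5.png',a)
E
```

```text
clock: 5.4
eef_pos: [0.6462, -0.035, 0.083]
tool_rot: [0.001, 1.0, -0.001, 0.0]
ft_force: [-5.7, -3.5, 15.0]
grip_width: -0.0001
grasp_force: 7.6
clock: 6.23
eef_pos: [0.4753, -0.0234, 0.1503]
tool_rot: [0.0, 1.0, 0.0, -0.001]
ft_force: [0.9, -0.3, 0.5]
grip_width: 0.0001
grasp_force: 0.0
```

View pics/c5.png

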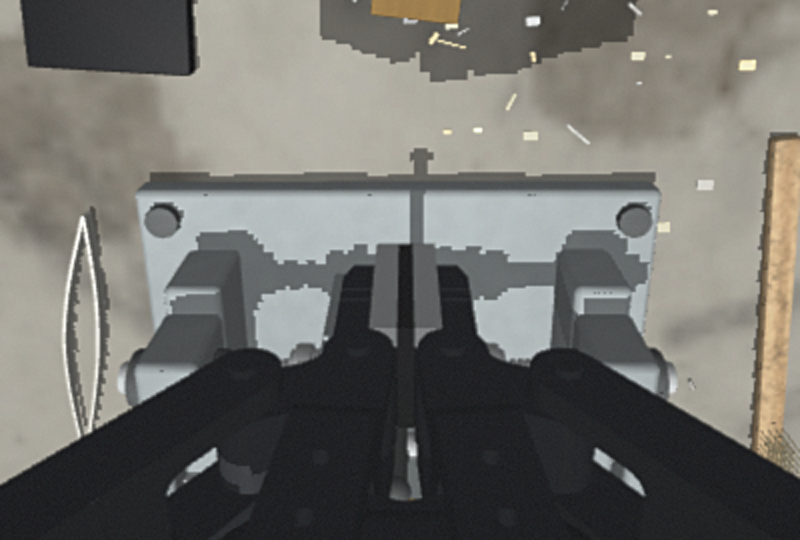

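Both press spots stopped with the fingertip at 58 mm, so the plate is down and level. The picture shows only the finger in front of the posts, with the base front edge at y≈185. Now the winding, starting with the first stroke.

```bash
python3 -m pendant '[-0.05,-0.006,0,0,0,0,0, -0.09,-0.006,0.02,0,0,0,0, -0.09,-0.006,0.08,0,0,0,0, -0.11,-0.006,0.08,0,0,0,0, -0.125,-0.006,0.08,0,0,0,0, -0.135,-0.006,0.08,0,0,0,0, -0.145,-0.006,0.08,0,0,0,0, -0.155,-0.006,0.08,0,0,0,0, -0.165,-0.006,0.08,0,0,0,0, -0.165,-0.006,0.08,0,0,0,0]';  python3 -m pendant '[-0.005,0,0,0,0,0,0, -0.01,0,0,0,0,0,0, -0.015,0,0,0,0,0,0, -0.018,0,0,0,0,0,0, -0.018,0,0,0,0,0,0, -0.018,0,0,0,0,0,0, -0.018,0,0,0,0,0,0, -0.018,0,0,0,0,0,0, -0.018,0,0,0,0,0,0, -0.018,0,0,0,0,0,0]'
```

```text
clock: 7.12
eef_pos: [0.5573, -0.0271, 0.1099]
tool_rot: [0.0, 1.0, -0.0, -0.003]
ft_force: [-6.5, 0.6, 2.6]
grip_width: 0.0003
grasp_force: 2.9
clock: 7.95
eef_pos: [0.5676, -0.0271, 0.111]
tool_rot: [0.0, 1.0, -0.0, -0.001]
ft_force: [-4.8, 0.0, 1.8]
grip_width: -0.0
grasp_force: 2.3
```

```bash
python3 -m pendant '[0.006,0,0,0,0,0,0, 0.006,0,-0.08,0,0,0,0, 0.05,0,-0.08,0,0,0,0, 0.12,0,-0.08,0,0,0,0, 0.15,0,-0.08,0,0,0,0, 0.15,0,-0.04,0,0,0,0, 0.15,0,0,0,0,0,0, 0.13,0,0,0,0,0,0, 0.12,0,0,0,0,0,0, 0.11,0,0,0,0,0,0]';  python3 -m pendant '[-0.01,0,0,0,0,0,0, -0.02,0,0,0,0,0,0, -0.03,0,0,0,0,0,0, -0.035,0,0,0,0,0,0, -0.04,0,0,0,0,0,0, -0.045,0,0,0,0,0,0, -0.05,0,0,0,0,0,0, -0.055,0,0,0,0,0,0, -0.06,0,0,0,0,0,0, -0.06,0,0,0,0,0,0]'
```

```text
clock: 8.78
eef_pos: [0.5128, -0.0269, 0.1113]
tool_rot: [0.0, 1.0, 0.0, -0.001]
ft_force: [-10.3, 1.1, 6.8]
grip_width: 0.0001
grasp_force: 5.0
clock: 9.62
eef_pos: [0.5422, -0.027, 0.1109]
tool_rot: [0.0, 1.0, 0.0, -0.001]
ft_force: [-5.9, 1.0, 4.9]
grip_width: 0.0002
grasp_force: 3.7
```

```bash
python3 -m pendant '[-0.005,0,0,0,0,0,0, -0.01,0,0,0,0,0,0, -0.015,0,0,0,0,0,0, -0.02,0,0,0,0,0,0, -0.025,0,0,0,0,0,0, -0.03,0,0,0,0,0,0, -0.035,0,0,0,0,0,0, -0.04,0,0,0,0,0,0, -0.04,0,0,0,0,0,0, -0.04,0,0,0,0,0,0]'
```

```text
clock: 10.45
eef_pos: [0.5618, -0.0273, 0.1103]
tool_rot: [0.001, 1.0, -0.0, -0.001]
ft_force: [-5.8, -1.8, 1.5]
grip_width: 0.0003
grasp_force: 2.4
```

```bash
python3 -m pendant '[-0.005,0,0,0,0,0,0, -0.01,0,0,0,0,0,0, -0.012,0,0,0,0,0,0, -0.012,0,0,0,0,0,0, -0.012,0,0,0,0,0,0, -0.012,0,0,0,0,0,0, -0.012,0,0,0,0,0,0, -0.012,0,0,0,0,0,0, -0.012,0,0,0,0,0,0, -0.012,0,0,0,0,0,0]'
```

```text
clock: 11.28
eef_pos: [0.5684, -0.0273, 0.1107]
tool_rot: [0.001, 1.0, -0.0, -0.001]
ft_force: [-4.9, -1.0, 2.0]
grip_width: -0.0001
grasp_force: 2.3
```

```bash
python3 -m pendant '[0.006,0,0,0,0,0,0, 0.006,0,-0.08,0,0,0,0, 0,0.06,-0.09,0,0,0,0, -0.02,0.12,-0.1,0,0,0,0, -0.06,0.16,-0.1,0,0,0,0, -0.06,0.17,-0.1,0,0,0,0, -0.06,0.17,-0.1,0,0,0,0, -0.06,0.17,-0.1,0,0,0,0, -0.06,0.17,-0.1,0,0,0,0, -0.06,0.17,-0.1,0,0,0,0]'; python3 - <<'E'
from h import *
snap('wrist','w5.png')
a=cv2.resize(cv2.imread('pics/w5.png')[80:380,60:460],(800,600),interpolation=2);cv2.imwrite('pics/c6.png',a)
E
```

```text
clock: 12.12
eef_pos: [0.5987, 0.0569, 0.1607]
tool_rot: [0.001, 1.0, -0.0, -0.0]
ft_force: [0.4, 0.2, 0.1]
grip_width: -0.0
grasp_force: 0.0
```

View pics/c6.png

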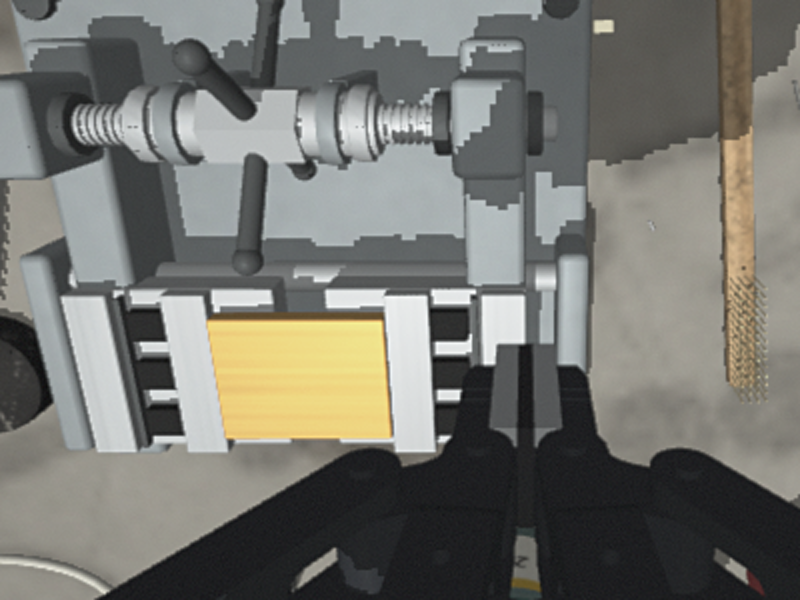

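The plate (crop 207–390 × 315–440) now lies with both cheeks at its edges. Bar balls are visible at (190,57), leaning to the robot, and (247,260), leaning away.

```bash
python3 - <<'E'
from h import *
g=lambda u,v,z:atz('w5.png',60+u/2,80+v/2,z).round(4)
for n,u,v,z in(('plate FL',385,317,.058),('FR',208,319,.058),('BL',390,438,.058),('BR',227,439,.058),('cheekL in',386,293,.056),('L out',429,293,.056),('railL',479,293,.056),('cheekR in',206,293,.056),('R out',161,293,.056),('railR',112,293,.056)):print(n,g(u,v,z))
h=lambda u,v:atz('w3.png',120+u/1.5,130+v/1.5,.056).round(4)
print('before L out,rail',h(346,95),h(396,95),h(408,95))
c=np.array([.550,-.0267,.065])
for d in list(range(-40,-9,5))+list(range(50,81,5)):
    t=np.radians(d);print(d,((proj('w5.png',c+.0435*np.array([np.sin(t),0,np.cos(t)]))-[60,80])*2).round())
E
```

```text
plate FL [0.6185 0.0064 0.058 ]
FR [ 0.6191 -0.0567  0.058 ]
BL [0.6687 0.0049 0.058 ]
BR [ 0.6689 -0.0569  0.058 ]
cheekL in [0.6101 0.0069 0.056 ]
L out [0.6102 0.0222 0.056 ]
railL [0.6102 0.0399 0.056 ]
cheekR in [ 0.61   -0.0569  0.056 ]
R out [ 0.6099 -0.0729  0.056 ]
railR [ 0.6099 -0.0903  0.056 ]
before L out,rail [0.6106 0.0253 0.056 ] [0.6106 0.0404 0.056 ] [0.6106 0.044  0.056 ]
-40 [198.  36.]
-35 [196.  49.]
-30 [194.  63.]
-25 [193.  77.]
-20 [192.  92.]
-15 [192. 107.]
-10 [193. 122.]
50 [239. 257.]
55 [244. 261.]
60 [249. 263.]
65 [254. 265.]
70 [259. 265.]
75 [264. 265.]
80 [268. 263.]
```

```bash
python3 -m pendant '[0.05,-0.03,0,0,0,0,0, 0.1,-0.07,0,0,0,0,0, 0.15,-0.11,0,0,0,0,0, 0.19,-0.15,0,0,0,0,0, 0.217,-0.168,0.02,0,0,0,0, 0.217,-0.168,0.06,0,0,0,0, 0.217,-0.168,0.1,0,0,0,0, 0.2,-0.168,0.1,0,0,0,0, 0.185,-0.168,0.1,0,0,0,0, 0.175,-0.168,0.1,0,0,0,0]';  python3 -m pendant '[-0.01,0,0,0,0,0,0, -0.02,0,0,0,0,0,0, -0.03,0,0,0,0,0,0, -0.035,0,0,0,0,0,0, -0.04,0,0,0,0,0,0, -0.045,0,0,0,0,0,0, -0.05,0,0,0,0,0,0, -0.055,0,0,0,0,0,0, -0.06,0,0,0,0,0,0, -0.06,0,0,0,0,0,0]';python3 -m pendant '[-0.005,0,0,0,0,0,0, -0.01,0,0,0,0,0,0, -0.015,0,0,0,0,0,0, -0.02,0,0,0,0,0,0, -0.025,0,0,0,0,0,0, -0.03,0,0,0,0,0,0, -0.035,0,0,0,0,0,0, -0.04,0,0,0,0,0,0, -0.04,0,0,0,0,0,0, -0.04,0,0,0,0,0,0]'
```

```text
clock: 13.0
eef_pos: [0.5127, -0.0264, 0.1118]
tool_rot: [0.001, 1.0, -0.0, 0.0]
ft_force: [-9.6, -0.3, 8.0]
grip_width: 0.0001
grasp_force: 5.0
clock: 13.83
eef_pos: [0.5401, -0.026, 0.1118]
tool_rot: [0.0, 1.0, -0.0, -0.002]
ft_force: [-7.5, -0.2, 5.8]
grip_width: -0.0002
grasp_force: 4.4
clock: 14.67
eef_pos: [0.5582, -0.0257, 0.1105]
tool_rot: [0.0, 1.0, 0.0, -0.004]
ft_force: [-9.4, 1.2, 2.8]
grip_width: 0.0005
grasp_force: 4.2
```

```bash
python3 -m pendant '[-0.005,0,0,0,0,0,0, -0.01,0,0,0,0,0,0, -0.015,0,0,0,0,0,0, -0.019,0,0,0,0,0,0, -0.019,0,0,0,0,0,0, -0.019,0,0,0,0,0,0, -0.019,0,0,0,0,0,0, -0.019,0,0,0,0,0,0, -0.019,0,0,0,0,0,0, -0.019,0,0,0,0,0,0]';  python3 -m pendant '[0.006,0,0,0,0,0,0, 0.006,0,-0.08,0,0,0,0, 0.05,0,-0.08,0,0,0,0, 0.12,0,-0.08,0,0,0,0, 0.155,0,-0.08,0,0,0,0, 0.155,0,-0.04,0,0,0,0, 0.155,0,0,0,0,0,0, 0.13,0,0,0,0,0,0, 0.12,0,0,0,0,0,0, 0.11,0,0,0,0,0,0]'
```

```text
clock: 15.5
eef_pos: [0.5696, -0.0257, 0.1115]
tool_rot: [0.0, 1.0, 0.0, -0.002]
ft_force: [-6.6, 0.6, 3.0]
grip_width: -0.0001
grasp_force: 3.0
clock: 16.33
eef_pos: [0.5139, -0.026, 0.1113]
tool_rot: [0.0, 1.0, -0.0, -0.003]
ft_force: [-14.7, 0.8, 10.3]
grip_width: -0.0001
grasp_force: 6.9
```

```bash
python3 -m pendant '[-0.01,0,0,0,0,0,0, -0.02,0,0,0,0,0,0, -0.03,0,0,0,0,0,0, -0.036,0,0,0,0,0,0, -0.04,0,0,0,0,0,0, -0.045,0,0,0,0,0,0, -0.045,0,0,0,0,0,0, -0.045,0,0,0,0,0,0, -0.045,0,0,0,0,0,0, -0.045,0,0,0,0,0,0]';  python3 -m pendant '[0.01,0,0,0,0,0,0, 0.02,0,-0.08,0,0,0,0, 0,0.04,-0.1,0,0,0,0, -0.04,0.1,-0.1,0,0,0,0, -0.08,0.15,-0.1,0,0,0,0, -0.12,0.17,-0.1,0,0,0,0, -0.12,0.17,-0.1,0,0,0,0, -0.12,0.17,-0.1,0,0,0,0, -0.12,0.17,-0.1,0,0,0,0, -0.12,0.17,-0.1,0,0,0,0]'; python3 - <<'E'
from h import *
snap('wrist','w6.png')
a=cv2.resize(cv2.imread('pics/w6.png')[80:380,60:460],(800,600),interpolation=2);cv2.imwrite('pics/c7.png',a)
E
```

```text
clock: 17.17
eef_pos: [0.5368, -0.0261, 0.1119]
tool_rot: [0.0, 1.0, -0.0, -0.002]
ft_force: [-8.9, 0.5, 5.7]
grip_width: -0.0002
grasp_force: 4.5
clock: 18.0
eef_pos: [0.5981, 0.0583, 0.1611]
tool_rot: [0.001, 1.0, -0.0, 0.0]
ft_force: [0.6, -0.0, -0.1]
grip_width: -0.0001
grasp_force: 0.0
```

View pics/c7.png

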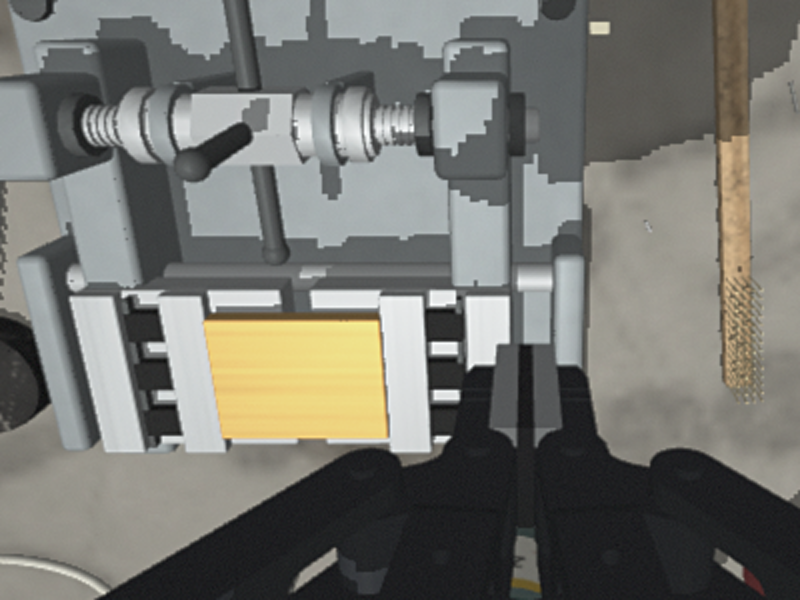

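The final view shows the plate flush between both cheeks (crop 205–385). The rails have closed up on both cheeks by roughly 3–4 mm, and the uppermost bar's ball is at (192,163), about 265° of winding in all. From the torque and the pictures, the cheeks met the plate at about 130°, so the grip is about 0.37 turn beyond contact. The robot is clear, so I hand in.

```bash
python3 -c "
from workcell import bot
print(bot.job_done())"
```

```text
the job is handed in; nothing more can be done
None
```

The plate is pushed off the cheek and pressed level on both ledges. The turnbuckle is wound about 0.37 turn past the point where both cheeks meet the plate (estimated from push forces and pictures). The robot ended clear of everything, and the job was handed in at about 18 s with no verdict shown.

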